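# Put the mixed-up sample vials back in their colour-coded stands

### The arm

A 7-joint arm with a two-finger parallel gripper is mounted at the origin on a cart in front of the work surface, level with it; the furniture and walls round the work are solid. World frame = base frame: x ahead of the robot, y to its left, z up, the work surface at z = 0. Lengths are in m, angles in rad, forces in N, time in s.
With the tool pointing down it reaches from about 0.4 to 0.85 m from the base axis. Payload 10.4 kg.
Tool frame: the origin (TCP) lies between the finger pads; the fingertips stand manip.tcp_to_tips ahead of it and the grasp point (between the pads) lies 2 mm behind it (manip.tcp_to_tips is the distance from the TCP to the fingertips, in m); y points along the fingers, z is the direction in which the jaws open and shut, and the axes are right-handed (so a half turn about y gives the same grasp; the last joint's range is limited). The gripper opens to 85 mm and grips with 20 to 120 N. Pads are 22 mm wide; open, the fingers measure 114 mm over their backs; the gripper's body (76 mm by 85 mm) begins 54 mm behind the grasp point. The pads swing forward as they close: fully open they stand 13 mm farther back than shut.
Start: joints at [-1.168, 0.332, -0.065, 1.46, 0.022, 1.35, -0.088], TCP at [0.258, 0.569, 0.248] pointing down, gripper open.
Joint ranges: [-2.6, 2.6], [-0.5, 2.12], [-1.47, 1.34], [0.16, 2.42], [-1.27, 4.41], [0.06, 2.06], [-2.6, 2.6]. Speed limits (rad/s): [2.22, 2.22, 2.79, 2.79, 3.14, 3.14, 3.14].

### API

Orientations are given as a unit quaternion [x, y, z, w].
In Python, from workcell import manip gives the robot as it stands. The module is installed in compiled form; this text tells all that it offers.
- The arm moves only by the tool move_arm, never from a script. Its argument "increments" is a list of rows, each an object with "offset": the shift along the tool's x, y, z in m, a list of three; "yaw": the turn about the tool's y in degrees; "jaw": the closure in counts, from 0 (fully open) to 255 (shut). In form: [{"offset": [tx, ty, tz], "yaw": yaw, "jaw": jaw}, ...]. A call has 1 to 10 rows; each row is the pose to reach, as a shift and turn from the pose measured when the call began, along the tool's axes at that moment; what a row does not reach only later rows make up. A row lasts 1/12 s, in which the tool goes at most 41.7 mm and 7.16 degrees, less where a joint would pass 70% of its speed; a pose out of reach is approached as far as the arm can. A call with a gripper value outside its range is refused whole. The fingers move at their own pace and stop on an object; "squeeze" is the grip in N (left out, the last holds). Time passes only in rows, so rows that repeat a pose let the fingers close. It gives the time, the measured TCP pose, the force and the opening at its end, in the units of the state.
- manip.get_obs(): the state, without advancing time (a new reading comes with each control period).
- manip.camera(name): name is "side" or "top" or "wrist"; returns a dict with "pixels" (400x640x3 uint8, red, green, blue), "depth" (400x640 float32, m along the optical axis (not along the pixel's ray), 0 where there is no reading), "intrinsics" (3x3 intrinsics, pixels), "R" (3x3) and "t" (3): a world point X has camera coordinates R X + t; the wrist camera has in their place "mount" (4x4, takes a point from camera to tool coordinates, whose origin is the TCP and whose axes are the tool frame's). Camera axes: x right, y down, z forward; pixel columns grow to the right and rows downward; lengths in m; the calibration is good to about 2 mm. A picture is of the moment at which its call begins: read the wrist's pose just before it.
- manip.hand_in(): hands the job in, once; it reports no verdict.
Trained networks look in a picture, given as the dict that the camera call returned (one of the last four; its "shot" number tells which), for a name from the list of things; names that differ only in an ending like _2 or _b are one class to them, and where a whole thing is asked for, a point or a joint stands for the part that bears it (a point fixed in the world has none). Each returns a list of dicts, best first, with "confidence" (0 to 1); they miss things now and then, are a little off and sometimes report something else, mostly with a low value. They report only what shows in the picture. A call takes as long as a camera call. They do not tell look-alikes from the thing itself.
- manip.recognise(picture, query): "bbox" ([left, top, right, bottom] in pixels, round what is visible of it).
- manip.spot_point(picture, query): "centre" ([column, row] in pixels: a listed point, or the origin of a listed thing).
The state is a dict: "clock": time; "joint_pos": joint angles; "joint_velocities": joint speeds; "tau": joint torques, N m; "position": TCP position; "ee_rot": TCP orientation; "ft_force": force on the tool from outside, world axes, zero at the start; "torque": the same for the moment, N m; "grip_width": opening from 0.0 (shut) to 1.0 (fully open).
Only numpy, scipy, OpenCV 4.12 (cv2) and the standard library are available. Lean on these libraries where they do the work, as an engineer would, in place of code of your own. Each camera call takes 0.05 s, during which the arm holds its last target. There are 200 camera calls.

### The job

The four capped vials were put back in the wrong stands: rearrange them so that each stands upright and flat in the recess of the stand that matches its cap colour. Every stand holds only one vial, so park a vial on a free spot of the bench when you need room. Leave the petri dish and the clear resin disc where they lie.

Things in the scene. Friction and masses are not known exactly. Their poses are not given: they have to be found in the camera images.
- vial_red: capped sample vial, clear with a red cap; a plain upright cylinder 23 mm across, cap as wide as the body, 60 mm tall, about 22 g. Origin at the centre of its underside, z up along the vial. It stands in a stand of another colour at the start and may be held anywhere round its body or cap, but take it with the pads reaching at least 15 mm below its top, since the uppermost 6 mm give no hold
- vial_blue: capped sample vial, clear with a blue cap; a plain upright cylinder 23 mm across, cap as wide as the body, 60 mm tall, about 22 g. Origin at the centre of its underside, z up along the vial. It stands in a stand of another colour at the start and may be held anywhere round its body or cap, but take it with the pads reaching at least 15 mm below its top, since the uppermost 6 mm give no hold
- vial_black: capped sample vial, clear with a black cap; a plain upright cylinder 23 mm across, cap as wide as the body, 60 mm tall, about 22 g. Origin at the centre of its underside, z up along the vial. It stands in a stand of another colour at the start and may be held anywhere round its body or cap, but take it with the pads reaching at least 15 mm below its top, since the uppermost 6 mm give no hold
- vial_white: capped sample vial, clear with a white cap; a plain upright cylinder 23 mm across, cap as wide as the body, 60 mm tall, about 22 g. Origin at the centre of its underside, z up along the vial. It stands in a stand of another colour at the start and may be held anywhere round its body or cap, but take it with the pads reaching at least 15 mm below its top, since the uppermost 6 mm give no hold
- stand_red: fixed red vial stand: a low round dish, outside 60 mm across, on a grey flange 72 mm across and 3 mm thick. Round recess 48 mm across; its floor lies 5 mm above the bench and its rim 10 mm above the bench. Holds one vial. Origin on the bench at the centre of its underside, z up
- stand_blue: fixed blue vial stand: a low round dish, outside 60 mm across, on a grey flange 72 mm across and 3 mm thick. Round recess 48 mm across; its floor lies 5 mm above the bench and its rim 10 mm above the bench. Holds one vial. Origin on the bench at the centre of its underside, z up
- stand_black: fixed black vial stand: a low round dish, outside 60 mm across, on a grey flange 72 mm across and 3 mm thick. Round recess 48 mm across; its floor lies 5 mm above the bench and its rim 10 mm above the bench. Holds one vial. Origin on the bench at the centre of its underside, z up
- stand_white: fixed white vial stand: a low round dish, outside 60 mm across, on a grey flange 72 mm across and 3 mm thick. Round recess 48 mm across; its floor lies 5 mm above the bench and its rim 10 mm above the bench. Holds one vial. Origin on the bench at the centre of its underside, z up
- petri: lidded petri dish, loose bystander lying on the bench, 68 mm across, 15 mm tall; origin at the centre of its underside
- resin_disc: clear resin disc with an insect in it, loose bystander lying on the bench, 67 mm across, 24 mm tall; origin at the centre of its underside
There are look-alikes about, which are no part of the job. What is shaped like the vial_black but green or orange is not meant.

How it is judged:
At the end, for the whole second after the job is handed in: Each of the four vials stands in the stand of its own cap colour: within 14 mm of the stand's centre, its foot no more than 8 mm above the bench (on the recess floor, not on the rim), upright within 0.12 rad, released and at rest (horizontal distance between vial_red and stand_red below 0.014 m and z of vial_red in the frame of stand_red below 0.008 m and angle between each of vial_red, vial_blue, vial_black, vial_white's own z axis and vertical below 0.12 rad and linear speed of each of vial_red, vial_blue, vial_black, vial_white below 0.02 m/s and angular speed of each of vial_red, vial_blue, vial_black, vial_white below 0.3 rad/s and horizontal distance between vial_blue and stand_blue below 0.014 m and z of vial_blue in the frame of stand_blue below 0.008 m and horizontal distance between vial_black and stand_black below 0.014 m and z of vial_black in the frame of stand_black below 0.008 m and horizontal distance between vial_white and stand_white below 0.014 m and z of vial_white in the frame of stand_white below 0.008 m); the robot touches nothing.
It fails at once if the petri dish is shifted by more than 20 mm (distance of petri from where it was at the start of the episode above 0.02 m).
It fails at once if the clear resin disc is shifted by more than 20 mm (distance of resin_disc from where it was at the start of the episode above 0.02 m).
It also fails if it takes over 120 s, if anything falls off the work surface, if the arm or the gripper's body presses on something with over 40 N, if the wrist force passes 120 N, or if a joint passes its speed limit or range.

## Working session

There is one attempt and no reset: what is moved stays moved. The work goes in short steps, Python scripts to look and compute and a tool call to move; the robot and the scene stay as the last step left them, time stands still between calls to the robot, and variables do not carry over. Pictures are saved under pics/ and viewed, about 12 in all and at most 16, crops included, and the job is handed in when it is done.

Besides the shell and the picture viewer there is one more tool, called after "Call:" as name(argument=value, ...) on one line, values as JSON. move_arm: Moves the arm, as the interface text tells. Its arguments: {"type":"object","properties":{"increments":{"type":"array","items":{"type":"object","properties":{"offset":{"type":"array","items":{"type":"number"}},"yaw":{"type":"number"},"jaw":{"type":"number"}}}},"squeeze":{"type":"number"}},"required":["increments"]}

```bash
mkdir -p pics; cat > h.py <<'E'
from workcell import manip
import numpy as np, cv2
from scipy.spatial.transform import Rotation as Ro
def save(c,n,box=None,s=1):
    p=c["pixels"][:,:,::-1]
    if box: p=p[box[1]:box[3],box[0]:box[2]]
    cv2.imwrite(f"pics/{n}.png",cv2.resize(p,None,fx=s,fy=s,interpolation=cv2.INTER_CUBIC))
def ray(c,u,v,z):
    "world point on pixel ray at world height z"
    K,R,t=map(np.asarray,(c["intrinsics"],c["R"],c["t"]))
    o=-R.T@t; d=R.T@np.linalg.solve(K,[u,v,1.])
    return o+d*(z-o[2])/d[2]
def cloud(c):
    K,R,t=map(np.asarray,(c["intrinsics"],c["R"],c["t"]))
    v,u=np.mgrid[:400,:640]; D=c["depth"]
    P=np.stack([u,v,np.ones_like(u)],-1)@np.linalg.inv(K).T*D[...,None]
    return (P-t)@R
def off(target):
    "tool-axis offset from present pose to world target"
    o=manip.get_obs(); return Ro.from_quat(o["ee_rot"]).inv().apply(np.array(target)-o["position"])
E
python3 - <<'E'
from h import *
o=manip.get_obs();print({k:np.round(v,3) for k,v in o.items()}, manip.tcp_to_tips)
print(Ro.from_quat(o["ee_rot"]).as_matrix().round(3))
for n in("top","side"):
    c=manip.camera(n); save(c,n); print(n,(-c["R"].T@c["t"]).round(3),c["R"].round(2).tolist())
    for q in["vial_red","vial_blue","vial_black","vial_white","stand_red","stand_blue","stand_black","stand_white","petri","resin_disc"]:
        print(q,[(np.round(d["centre"]).tolist(),round(d["confidence"],2),ray(c,*d["centre"],.005).round(3).tolist()) for d in manip.spot_point(c,q)[:4]])
E
```

```text
{'clock': np.float64(0.0), 'joint_pos': array([-1.168,  0.333, -0.065,  1.461,  0.022,  1.35 , -0.089]), 'joint_velocities': array([-0.001, -0.001, -0.   , -0.001, -0.002,  0.002, -0.   ]), 'tau': array([-0.0000e+00, -6.2544e+01,  4.9000e-02, -3.9160e+01,  1.6000e-02,
        1.0000e-02,  0.0000e+00]), 'position': array([0.258, 0.569, 0.248]), 'ee_rot': array([ 0.692, -0.149,  0.149, -0.691]), 'ft_force': array([-0.024, -0.29 ,  0.628]), 'torque': array([-0.034, -0.009,  0.034]), 'grip_width': np.float64(1.001)} 0.017
[[ 0.911 -0.     0.413]
 [-0.413 -0.001  0.911]
 [ 0.    -1.    -0.001]]
top [ 0.358 -0.025  1.024] [[0.02, -1.0, 0.0], [-0.98, -0.02, -0.21], [0.21, 0.0, -0.98]]
vial_red [([401.0, 181.0], 0.62, [0.614, -0.231, 0.005])]
vial_blue [([272.0, 174.0], 0.45, [0.624, 0.086, 0.005])]
vial_black [([337.0, 188.0], 0.68, [0.593, -0.075, 0.005]), ([338.0, 152.0], 0.67, [0.686, -0.077, 0.005]), ([361.0, 143.0], 0.65, [0.712, -0.134, 0.005])]
vial_white [([302.0, 243.0], 0.45, [0.458, 0.008, 0.005])]
stand_red [([338.0, 191.0], 0.9, [0.586, -0.076, 0.005]), ([367.0, 242.0], 0.29, [
[... 579 characters left out ...]
0.6, [0.6, -0.236, 0.005])]
vial_blue [([322.0, 179.0], 0.65, [0.615, 0.093, 0.005])]
vial_black [([384.0, 212.0], 0.72, [0.678, -0.084, 0.005]), ([409.0, 224.0], 0.66, [0.701, -0.142, 0.005]), ([350.0, 222.0], 0.51, [0.593, -0.079, 0.005])]
vial_white [([275.0, 212.0], 0.76, [0.464, 0.019, 0.005])]
stand_red [([349.0, 219.0], 0.61, [0.595, -0.071, 0.005])]
stand_blue [([279.0, 216.0], 0.68, [0.466, 0.004, 0.005])]
stand_black [([398.0, 268.0], 0.86, [0.604, -0.235, 0.005])]
stand_white [([328.0, 182.0], 0.67, [0.622, 0.074, 0.005])]
petri [([307.0, 262.0], 0.63, [0.459, -0.148, 0.005]), ([255.0, 174.0], 0.19, [0.477, 0.182, 0.005])]
resin_disc [([254.0, 172.0], 0.94, [0.478, 0.192, 0.005])]
```

View pics/top.png

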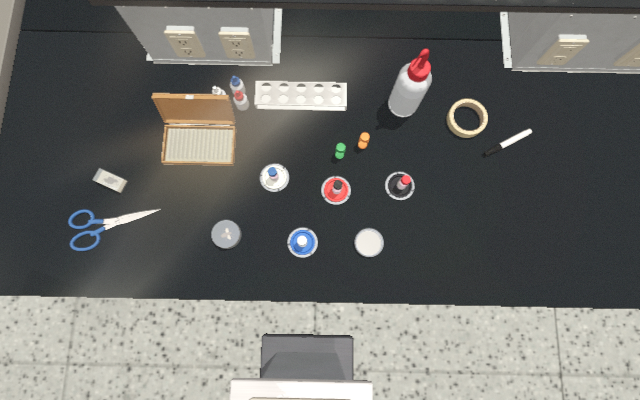

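View pics/side.png

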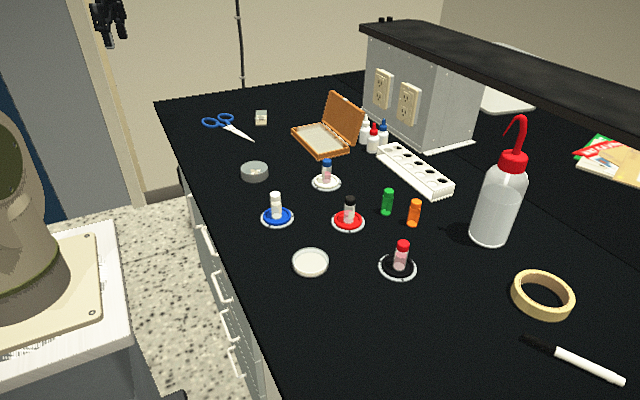

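Two swaps are needed: red is in the black stand and black in the red one; blue is in the white stand and white in the blue one. In the top view:

| Thing | Pixel |
|---|---|
| red vial | (405,182) |
| black vial | (337,187) |
| blue vial | (273,174) |
| white vial | (302,242) |

Could be mistaken for these: green vial (340,150), orange vial (363,141), dropper bottles (218–241, 80–103), petri (369,242) and resin disc (226,235). I choose only the vials standing in the dishes. Next I measure with depth.

```bash
python3 - <<'E'
from h import *
S=dict(red=(.592,-.074),blue=(.465,.006),black=(.602,-.232),white=(.623,.080))
ts=manip.camera("top"); ss=manip.camera("side")
save(ss,"crop",(230,140,450,300),3.5)
for c,n in((ts,"top"),(ss,"side")):
    P=cloud(c).reshape(-1,3); ok=c["depth"].ravel()>0; P=P[ok]
    for k,s in list(S.items())+[("petri",(.464,-.15)),("resin",(.473,.186)),("green",(.682,-.08)),("orange",(.706,-.138))]:
        d=np.hypot(*(P[:,:2]-s).T)
        m=(d<.05); top=P[m&(P[:,2]>.045)]
        base=P[m&(P[:,2]>.0015)&(P[:,2]<.016)]
        f=lambda A:[len(A)]+([ ((A.min(0)+A.max(0))/2).round(3).tolist(), A.min(0).round(3).tolist(),A.max(0).round(3).tolist()] if len(A) else [])
        print(n,k,"TOP",f(top),"BASE",f(base))
E
```

```text
top red TOP [92, [0.588, -0.073, 0.057], [0.577, -0.084, 0.045], [0.599, -0.063, 0.07]] BASE [712, [0.592, -0.073, 0.008], [0.544, -0.121, 0.002], [0.64, -0.025, 0.015]]
top blue TOP [80, [0.457, 0.005, 0.059], [0.447, -0.005, 0.049], [0.467, 0.015, 0.069]] BASE [786, [0.465, 0.007, 0.008], [0.418, -0.042, 0.002], [0.513, 0.056, 0.015]]
top black TOP [93, [0.604, -0.23, 0.058], [0.593, -0.241, 0.045], [0.615, -0.22, 0.07]] BASE [666, [0.602, -0.232, 0.009], [0.553, -0.281, 0.002], [0.651, -0.183, 0.016]]
top white TOP [87, [0.617, 0.08, 0.058], [0.606, 0.069, 0.047], [0.628, 0.09, 0.07]] BASE [695, [0.622, 0.081, 0.009], [0.573, 0.032, 0.002], [0.671, 0.129, 0.016]]
top petri TOP [0] BASE [602, [0.465, -0.15, 0.009], [0.416, -0.198, 0.002], [0.514, -0.102, 0.016]]
top resin TOP [0] BASE [265, [0.473, 0.186, 0.009], [0.425, 0.137, 0.002], [0.522, 0.235, 0.016]]
top green TOP [81, [0.68, -0.08, 0.055], [0.669, -0.09, 0.046], [0.692, -0.069, 0.065]] BASE [380, [0.682, -0.08, 0.008], [0.633, -0.129, 0.002], [0.732, -0.031, 0.015]]
top orange TOP [80, [0.709, -0.137, 0.055], [0.698, -0.14
[... 651 characters left out ...]
5, [0.619, 0.077, 0.056], [0.609, 0.065, 0.045], [0.629, 0.089, 0.067]] BASE [383, [0.624, 0.078, 0.009], [0.576, 0.032, 0.002], [0.671, 0.124, 0.016]]
side petri TOP [0] BASE [802, [0.464, -0.15, 0.009], [0.417, -0.196, 0.002], [0.512, -0.104, 0.016]]
side resin TOP [0] BASE [177, [0.474, 0.183, 0.009], [0.426, 0.136, 0.002], [0.522, 0.229, 0.016]]
side green TOP [102, [0.682, -0.082, 0.054], [0.671, -0.092, 0.045], [0.693, -0.072, 0.063]] BASE [192, [0.681, -0.08, 0.009], [0.633, -0.126, 0.002], [0.729, -0.033, 0.016]]
side orange TOP [115, [0.71, -0.139, 0.054], [0.701, -0.15, 0.045], [0.72, -0.127, 0.063]] BASE [214, [0.705, -0.138, 0.009], [0.656, -0.186, 0.002], [0.755, -0.089, 0.016]]
```

View pics/crop.png

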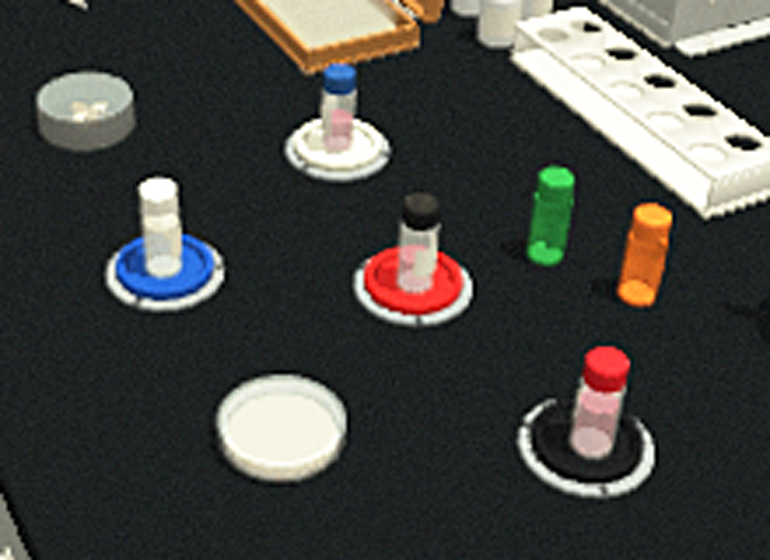

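The crop confirms the four vials in their dishes; green and orange stand apart on the bench. I'll start with the black vial: square the tool to the world axes and move over it.

Call:
move_arm(increments=[{"offset": [0.568,0,-0.449],"yaw": -24.4,"jaw": 0},{"offset": [0.568,0,-0.449],"yaw": -24.4,"jaw": 0},{"offset": [0.568,0,-0.449],"yaw": -24.4,"jaw": 0},{"offset": [0.568,0,-0.449],"yaw": -24.4,"jaw": 0},{"offset": [0.568,0,-0.449],"yaw": -24.4,"jaw": 0},{"offset": [0.568,0,-0.449],"yaw": -24.4,"jaw": 0},{"offset": [0.568,0,-0.449],"yaw": -24.4,"jaw": 0},{"offset": [0.568,0,-0.449],"yaw": -24.4,"jaw": 0},{"offset": [0.568,0,-0.449],"yaw": -24.4,"jaw": 0},{"offset": [0.568,0,-0.449],"yaw": -24.4,"jaw": 0}], squeeze=30)

```text
clock: 2.03
position: [0.4491, 0.198, 0.2487]
ee_rot: [-0.707, -0.0, -0.0, 0.707]
ft_force: [2.0, -0.5, 0.4]
grip_width: 1.005
```

Call:
move_arm(increments=[{"offset": [0.141,0,-0.272]},{"offset": [0.141,0,-0.272]},{"offset": [0.141,0,-0.272]},{"offset": [0.141,0,-0.272]},{"offset": [0.141,0,-0.272]},{"offset": [0.141,0,-0.272]},{"offset": [0.141,0,-0.272]},{"offset": [0.141,0,-0.272]},{"offset": [0.141,0,-0.272]},{"offset": [0.141,0,-0.272]}])

```text
invalid input at $.increments[0]: expected keys offset, yaw, jaw
```

```bash
cat >> h.py <<'E'
def wrist():
    o=manip.get_obs(); c=manip.camera("wrist")
    T=np.eye(4);T[:3,:3]=Ro.from_quat(o["ee_rot"]).as_matrix();T[:3,3]=o["position"]
    X=np.linalg.inv(T@np.asarray(c["mount"])); c["R"],c["t"]=X[:3,:3],X[:3,3]
    return c
def box(c,s,zl,zh,r=.05):
    P=cloud(c).reshape(-1,3)[c["depth"].ravel()>0]
    A=P[(np.hypot(*(P[:,:2]-s).T)<r)&(P[:,2]>zl)&(P[:,2]<zh)]
    return (len(A),((A.min(0)+A.max(0))/2).round(4)[:2].tolist(),A.min(0).round(3).tolist(),A.max(0).round(3).tolist()) if len(A) else 0
E
python3 - <<'E'
from h import *
c=wrist(); save(c,"w1"); print(manip.get_obs()["position"])
for q in("vial_black","stand_red"): print(q,[(d["centre"],round(d["confidence"],2),ray(c,*d["centre"],.005).round(3)) for d in manip.spot_point(c,q)])
print(box(c,(.59,-.074),.045,.08), box(c,(.59,-.074),.06,.08)); print(box(c,(.592,-.073),.007,.013,.035))
E
```

```text
[0.45305444 0.18961573 0.24884357]
vial_black [([107.0, 275.5], 0.97, array([ 0.59 , -0.076,  0.005]))]
stand_red [([109.9, 277.1], 0.78, array([ 0.592, -0.073,  0.005]))]
(600, [0.5896, -0.0729], [0.579, -0.084, 0.045], [0.601, -0.062, 0.068]) (343, [0.59, -0.0734], [0.579, -0.084, 0.06], [0.601, -0.063, 0.068])
(759, [0.5897, -0.0718], [0.56, -0.102, 0.007], [0.619, -0.042, 0.013])
```

View pics/w1.png

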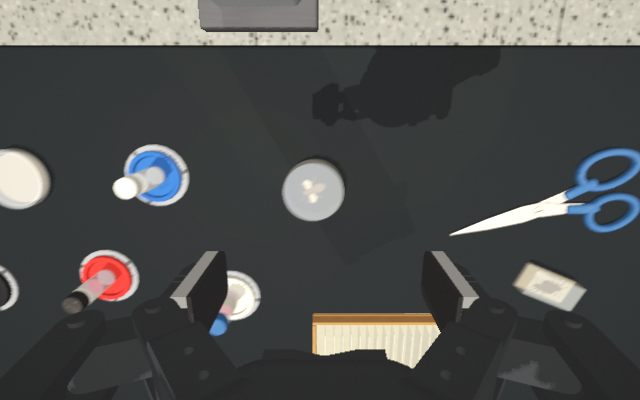

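The wrist view shows the black vial at (75,300) in the red dish (107,275), and blue, white, petri and resin nearby. Wrist depth agrees with the fixed cameras to about 2 mm. All keys are required in each row, so I resend the move.

Call:
move_arm(increments=[{"offset": [0.137,0,-0.263],"yaw": 0,"jaw": 0},{"offset": [0.137,0,-0.263],"yaw": 0,"jaw": 0},{"offset": [0.137,0,-0.263],"yaw": 0,"jaw": 0},{"offset": [0.137,0,-0.263],"yaw": 0,"jaw": 0},{"offset": [0.137,0,-0.263],"yaw": 0,"jaw": 0},{"offset": [0.137,0,-0.263],"yaw": 0,"jaw": 0},{"offset": [0.137,0,-0.263],"yaw": 0,"jaw": 0},{"offset": [0.137,0,-0.263],"yaw": 0,"jaw": 0},{"offset": [0.137,0,-0.263],"yaw": 0,"jaw": 0},{"offset": [0.137,0,-0.263],"yaw": 0,"jaw": 0}])

```text
clock: 3.02
position: [0.5855, -0.066, 0.2483]
ee_rot: [-0.707, 0.002, -0.002, 0.707]
ft_force: [0.6, 0.3, 0.2]
grip_width: 0.996
```

```bash
python3 - <<'E'
from h import *
c=wrist(); print(manip.get_obs()["position"],off((.590,-.0735,.045)))
for k,s in dict(red=(.591,-.072),blue=(.465,.006),black=(.602,-.232),white=(.623,.080)).items():
    print(k,"vial",box(c,s,.06,.075),"rim",box(c,s,.007,.013,.038))
    print([(d["centre"],round(d["confidence"],2),ray(c,*d["centre"],.005).round(3)) for d in manip.spot_point(c,"stand_"+k)])
E
```

```text
[ 0.58529601 -0.06502679  0.24839862] [ 0.00471799  0.20339165 -0.00863127]
red vial (387, [0.5904, -0.0744], [0.58, -0.085, 0.06], [0.601, -0.064, 0.068]) rim (911, [0.5899, -0.0728], [0.561, -0.102, 0.007], [0.619, -0.043, 0.013])
[([317.4, 167.5], 0.58, array([ 0.588, -0.075,  0.005])), ([446.3, 188.8], 0.51, array([0.614, 0.075, 0.005]))]
blue vial (564, [0.4592, 0.0052], [0.449, -0.005, 0.06], [0.47, 0.016, 0.068]) rim (1197, [0.4611, 0.005], [0.432, -0.025, 0.007], [0.49, 0.035, 0.013])
[([393.9, 42.9], 0.91, array([0.458, 0.006, 0.005]))]
black vial (408, [0.6054, -0.2322], [0.595, -0.243, 0.06], [0.616, -0.221, 0.068]) rim (897, [0.6043, -0.2288], [0.575, -0.258, 0.007], [0.634, -0.199, 0.013])
[([184.0, 181.0], 0.66, array([ 0.603, -0.229,  0.005]))]
white vial (396, [0.6179, 0.0786], [0.608, 0.068, 0.06], [0.628, 0.089, 0.068]) rim (821, [0.6189, 0.0801], [0.589, 0.05, 0.007], [0.649, 0.111, 0.013])
[([445.6, 190.5], 0.97, array([0.616, 0.074, 0.005]))]
```

Call:
move_arm(increments=[{"offset": [0.005,0.03,-0.009],"yaw": 0,"jaw": 0},{"offset": [0.005,0.06,-0.009],"yaw": 0,"jaw": 0},{"offset": [0.005,0.1,-0.009],"yaw": 0,"jaw": 0},{"offset": [0.005,0.14,-0.009],"yaw": 0,"jaw": 0},{"offset": [0.005,0.17,-0.009],"yaw": 0,"jaw": 0},{"offset": [0.005,0.19,-0.009],"yaw": 0,"jaw": 0},{"offset": [0.005,0.203,-0.009],"yaw": 0,"jaw": 0},{"offset": [0.005,0.203,-0.009],"yaw": 0,"jaw": 0},{"offset": [0.005,0.203,-0.009],"yaw": 0,"jaw": 0},{"offset": [0.005,0.203,-0.009],"yaw": 0,"jaw": 0}])

```text
clock: 4.1
position: [0.5915, -0.0741, 0.0476]
ee_rot: [-0.707, 0.0, -0.003, 0.707]
ft_force: [-0.0, 0.3, 1.2]
grip_width: 1.003
```

Call:
move_arm(increments=[{"offset": [0,0,0],"yaw": 0,"jaw": 100},{"offset": [0,0,0],"yaw": 0,"jaw": 200},{"offset": [0,0,0],"yaw": 0,"jaw": 255},{"offset": [0,0,0],"yaw": 0,"jaw": 255},{"offset": [0,0,0],"yaw": 0,"jaw": 255},{"offset": [0,0,0],"yaw": 0,"jaw": 255},{"offset": [0,0,0],"yaw": 0,"jaw": 255},{"offset": [0,0,0],"yaw": 0,"jaw": 255},{"offset": [0,0,0],"yaw": 0,"jaw": 255},{"offset": [0,0,0],"yaw": 0,"jaw": 255}])

```text
clock: 4.93
position: [0.5917, -0.0741, 0.0479]
ee_rot: [-0.707, -0.0, -0.003, 0.707]
ft_force: [-1.4, 1.2, 4.2]
grip_width: 0.253
```

Call:
move_arm(increments=[{"offset": [0,-0.03,0],"yaw": 0,"jaw": 255},{"offset": [0,-0.07,0],"yaw": 0,"jaw": 255},{"offset": [0,-0.11,0],"yaw": 0,"jaw": 255},{"offset": [-0.006,-0.12,0.015],"yaw": 0,"jaw": 255},{"offset": [-0.02,-0.12,0.05],"yaw": 0,"jaw": 255},{"offset": [-0.035,-0.12,0.085],"yaw": 0,"jaw": 255},{"offset": [-0.05,-0.12,0.12],"yaw": 0,"jaw": 255},{"offset": [-0.065,-0.12,0.155],"yaw": 0,"jaw": 255},{"offset": [-0.072,-0.12,0.174],"yaw": 0,"jaw": 255},{"offset": [-0.072,-0.12,0.174],"yaw": 0,"jaw": 255}])

```text
clock: 5.77
position: [0.5179, 0.1056, 0.1674]
ee_rot: [-0.706, -0.002, 0.0, 0.708]
ft_force: [-0.5, -0.0, -0.4]
grip_width: 0.252
```

```bash
python3 - <<'E'
from h import *
c=wrist(); save(c,"w2"); o=manip.get_obs(); print(o["position"],o["grip_width"],o["ft_force"],off((.52,.1,.044)))
s=manip.camera("side"); print(box(s,(.52,.1),.09,.2,.03)); save(s,"s2",(220,60,440,260),3)
E
```

```text
[0.51894937 0.10258206 0.16751722] 0.2552963413491934 [-0.30485347 -0.2361228  -0.98705312] [ 0.00063902  0.12351607 -0.00276513]
(400, [0.5197, 0.0994], [0.507, 0.075, 0.125], [0.532, 0.124, 0.199])
```

View pics/s2.png

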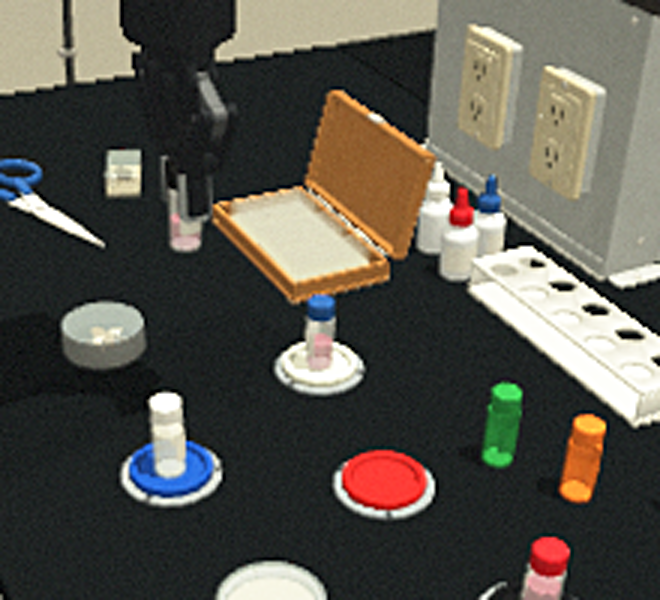

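The side view shows the black vial held upright over the free spot and the red dish empty. Now I lower it.

Call:
move_arm(increments=[{"offset": [0.001,0.03,-0.003],"yaw": 0,"jaw": 255},{"offset": [0.001,0.06,-0.003],"yaw": 0,"jaw": 255},{"offset": [0.001,0.09,-0.003],"yaw": 0,"jaw": 255},{"offset": [0.001,0.11,-0.003],"yaw": 0,"jaw": 255},{"offset": [0.001,0.12,-0.003],"yaw": 0,"jaw": 255},{"offset": [0.001,0.124,-0.003],"yaw": 0,"jaw": 255},{"offset": [0.001,0.124,-0.003],"yaw": 0,"jaw": 255},{"offset": [0.001,0.124,-0.003],"yaw": 0,"jaw": 255},{"offset": [0.001,0.124,-0.003],"yaw": 0,"jaw": 255},{"offset": [0.001,0.124,-0.003],"yaw": 0,"jaw": 255}])

```text
clock: 6.7
position: [0.5217, 0.0974, 0.0443]
ee_rot: [-0.707, -0.001, -0.003, 0.707]
ft_force: [-0.8, 0.2, -0.3]
grip_width: 0.253
```

Call:
move_arm(increments=[{"offset": [0,0.001,0],"yaw": 0,"jaw": 255},{"offset": [0,0.001,0],"yaw": 0,"jaw": 180},{"offset": [0,0.001,0],"yaw": 0,"jaw": 150},{"offset": [0,0.001,0],"yaw": 0,"jaw": 120},{"offset": [0,0.001,0],"yaw": 0,"jaw": 60},{"offset": [0,0.001,0],"yaw": 0,"jaw": 0},{"offset": [0,0.001,0],"yaw": 0,"jaw": 0},{"offset": [0,0.001,0],"yaw": 0,"jaw": 0},{"offset": [0,0.001,0],"yaw": 0,"jaw": 0},{"offset": [0,0.001,0],"yaw": 0,"jaw": 0}])

```text
clock: 7.53
position: [0.5217, 0.0974, 0.0433]
ee_rot: [-0.707, -0.001, -0.003, 0.707]
ft_force: [0.2, 0.0, -0.3]
grip_width: 0.998
```

Call:
move_arm(increments=[{"offset": [0,-0.03,0],"yaw": 0,"jaw": 0},{"offset": [0,-0.07,0],"yaw": 0,"jaw": 0},{"offset": [0,-0.11,0],"yaw": 0,"jaw": 0},{"offset": [0,-0.13,0],"yaw": 0,"jaw": 0},{"offset": [0.083,-0.13,-0.329],"yaw": 0,"jaw": 0},{"offset": [0.083,-0.13,-0.329],"yaw": 0,"jaw": 0},{"offset": [0.083,-0.13,-0.329],"yaw": 0,"jaw": 0},{"offset": [0.083,-0.13,-0.329],"yaw": 0,"jaw": 0},{"offset": [0.083,-0.13,-0.329],"yaw": 0,"jaw": 0},{"offset": [0.083,-0.13,-0.329],"yaw": 0,"jaw": 0}])

```text
clock: 8.37
position: [0.5818, -0.1472, 0.1735]
ee_rot: [-0.707, -0.001, -0.003, 0.707]
ft_force: [1.2, 1.4, 0.2]
grip_width: 0.994
```

Call:
move_arm(increments=[{"offset": [0.02,0,-0.08],"yaw": 0,"jaw": 0},{"offset": [0.02,0,-0.08],"yaw": 0,"jaw": 0},{"offset": [0.02,0,-0.08],"yaw": 0,"jaw": 0},{"offset": [0.02,0,-0.08],"yaw": 0,"jaw": 0}])

```text
clock: 8.7
position: [0.6008, -0.2309, 0.1731]
ee_rot: [0.707, -0.001, 0.004, -0.707]
ft_force: [0.2, 0.5, 0.4]
grip_width: 1.001
```

```bash
python3 - <<'E'
from h import *
s=manip.camera("side"); save(s,"s3",(220,100,460,300),3); print(box(s,(.521,.098),.04,.07,.03))
c=wrist(); print(manip.get_obs()["position"],off((.605,-.232,.045)),box(c,(.605,-.231),.06,.08),box(c,(.59,-.073),.007,.013,.038))
E
```

```text
(110, [0.5229, 0.0956], [0.511, 0.084, 0.04], [0.534, 0.107, 0.062])
[ 0.60164055 -0.22658769  0.17315298] [ 0.00275741  0.12815767 -0.00563666] (653, [0.6054, -0.2327], [0.595, -0.243, 0.06], [0.616, -0.222, 0.068]) (1671, [0.5896, -0.0729], [0.56, -0.103, 0.007], [0.619, -0.043, 0.013])
```

View pics/s3.png

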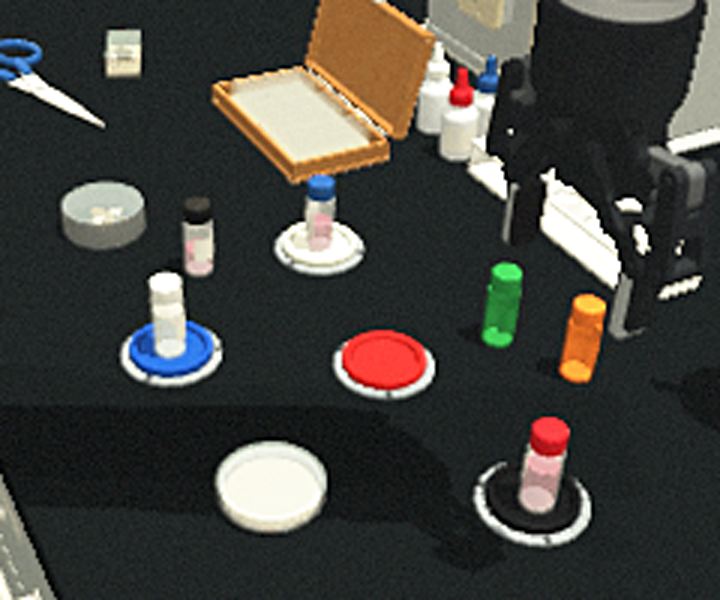

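The black vial stands upright at its parking spot. Now I grasp the red one.

Call:
move_arm(increments=[{"offset": [0.003,0.03,-0.006],"yaw": 0,"jaw": 0},{"offset": [0.003,0.06,-0.006],"yaw": 0,"jaw": 0},{"offset": [0.003,0.09,-0.006],"yaw": 0,"jaw": 0},{"offset": [0.003,0.12,-0.006],"yaw": 0,"jaw": 0},{"offset": [0.003,0.129,-0.006],"yaw": 0,"jaw": 0},{"offset": [0.003,0.129,-0.006],"yaw": 0,"jaw": 0},{"offset": [0.003,0.129,-0.006],"yaw": 0,"jaw": 0},{"offset": [0.003,0.129,-0.006],"yaw": 0,"jaw": 0},{"offset": [0.003,0.129,-0.006],"yaw": 0,"jaw": 0}])

```text
clock: 9.55
position: [0.6065, -0.2326, 0.0464]
ee_rot: [-0.707, -0.002, -0.003, 0.707]
ft_force: [-0.1, 0.2, -0.0]
grip_width: 1.0
```

Call:
move_arm(increments=[{"offset": [0,0,0],"yaw": 0,"jaw": 100},{"offset": [0,0,0],"yaw": 0,"jaw": 200},{"offset": [0,0,0],"yaw": 0,"jaw": 255},{"offset": [0,0,0],"yaw": 0,"jaw": 255},{"offset": [0,0,0],"yaw": 0,"jaw": 255},{"offset": [0,0,0],"yaw": 0,"jaw": 255},{"offset": [0,0,0],"yaw": 0,"jaw": 255},{"offset": [0,0,0],"yaw": 0,"jaw": 255},{"offset": [0,0,0],"yaw": 0,"jaw": 255}])

```text
clock: 10.3
position: [0.6066, -0.2326, 0.0466]
ee_rot: [-0.707, -0.002, -0.003, 0.707]
ft_force: [-0.6, 0.9, 2.9]
grip_width: 0.251
```

Call:
move_arm(increments=[{"offset": [0,-0.03,0],"yaw": 0,"jaw": 255},{"offset": [0,-0.07,0],"yaw": 0,"jaw": 255},{"offset": [0,-0.11,0],"yaw": 0,"jaw": 255},{"offset": [-0.002,-0.12,0.015],"yaw": 0,"jaw": 255},{"offset": [-0.006,-0.12,0.05],"yaw": 0,"jaw": 255},{"offset": [-0.01,-0.12,0.085],"yaw": 0,"jaw": 255},{"offset": [-0.013,-0.12,0.12],"yaw": 0,"jaw": 255},{"offset": [-0.016,-0.12,0.15],"yaw": 0,"jaw": 255},{"offset": [-0.016,-0.12,0.16],"yaw": 0,"jaw": 255},{"offset": [-0.016,-0.12,0.16],"yaw": 0,"jaw": 255}])

```text
clock: 11.13
position: [0.5899, -0.0688, 0.1663]
ee_rot: [-0.706, -0.004, -0.001, 0.708]
ft_force: [-0.1, -0.4, -0.6]
grip_width: 0.257
```

```bash
python3 - <<'E'
from h import *
o=manip.get_obs(); c=wrist(); print(o["position"],o["grip_width"],off((.591,-.073,.047)),box(c,(.59,-.073),.007,.013,.038))
s=manip.camera("side"); print(box(s,(.59,-.073),.06,.14,.025))
E
```

```text
[ 0.58993152 -0.06875869  0.16634745] 0.25699359862772597 [ 0.00015725  0.11948639 -0.00160186] (1625, [0.5895, -0.0727], [0.56, -0.102, 0.007], [0.619, -0.043, 0.013])
(80, [0.5889, -0.0753], [0.578, -0.084, 0.125], [0.6, -0.066, 0.14])
```

Call:
move_arm(increments=[{"offset": [0,0.03,-0.002],"yaw": 0,"jaw": 255},{"offset": [0,0.06,-0.002],"yaw": 0,"jaw": 255},{"offset": [0,0.09,-0.002],"yaw": 0,"jaw": 255},{"offset": [0,0.108,-0.002],"yaw": 0,"jaw": 255},{"offset": [0,0.117,-0.002],"yaw": 0,"jaw": 255},{"offset": [0,0.12,-0.002],"yaw": 0,"jaw": 255},{"offset": [0,0.12,-0.002],"yaw": 0,"jaw": 255},{"offset": [0,0.12,-0.002],"yaw": 0,"jaw": 255},{"offset": [0,0.12,-0.002],"yaw": 0,"jaw": 255}])

```text
clock: 11.98
position: [0.5912, -0.0766, 0.0472]
ee_rot: [0.707, 0.002, 0.004, -0.707]
ft_force: [0.9, 0.9, 0.4]
grip_width: 0.255
```

Call:
move_arm(increments=[{"offset": [0,0,0],"yaw": 0,"jaw": 255},{"offset": [0,0,0],"yaw": 0,"jaw": 180},{"offset": [0,0,0],"yaw": 0,"jaw": 150},{"offset": [0,0,0],"yaw": 0,"jaw": 120},{"offset": [0,0,0],"yaw": 0,"jaw": 60},{"offset": [0,0,0],"yaw": 0,"jaw": 0},{"offset": [0,0,0],"yaw": 0,"jaw": 0},{"offset": [0,0,0],"yaw": 0,"jaw": 0},{"offset": [0,0,0],"yaw": 0,"jaw": 0},{"offset": [0,0,0],"yaw": 0,"jaw": 0}])

```text
clock: 12.82
position: [0.5912, -0.0766, 0.0472]
ee_rot: [0.707, 0.002, 0.004, -0.707]
ft_force: [-0.3, -0.4, -0.1]
grip_width: 1.0
```

Call:
move_arm(increments=[{"offset": [0,-0.03,0],"yaw": 0,"jaw": 0},{"offset": [0,-0.07,0],"yaw": 0,"jaw": 0},{"offset": [0,-0.11,0],"yaw": 0,"jaw": 0},{"offset": [0,-0.13,0],"yaw": 0,"jaw": 0},{"offset": [-0.068,-0.13,0.17],"yaw": 0,"jaw": 0},{"offset": [-0.068,-0.13,0.17],"yaw": 0,"jaw": 0},{"offset": [-0.068,-0.13,0.17],"yaw": 0,"jaw": 0},{"offset": [-0.068,-0.13,0.17],"yaw": 0,"jaw": 0},{"offset": [-0.068,-0.13,0.17],"yaw": 0,"jaw": 0},{"offset": [-0.068,-0.13,0.17],"yaw": 0,"jaw": 0}])

```text
clock: 13.65
position: [0.5208, 0.099, 0.1766]
ee_rot: [-0.706, -0.005, -0.001, 0.708]
ft_force: [-0.6, -0.8, 1.2]
grip_width: 0.998
```

```bash
python3 - <<'E'
from h import *
c=wrist(); s=manip.camera("side"); save(s,"s4",(220,100,460,300),3)
print(manip.get_obs()["position"],"red",box(s,(.59,-.073),.045,.09,.035),box(c,(.59,-.073),.06,.09,.035),"black",box(c,(.522,.097),.05,.08,.03), off((.522,.097,.041)))
E
```

```text
[0.52241691 0.09396911 0.17672789] red (138, [0.5918, -0.0797], [0.581, -0.091, 0.045], [0.602, -0.069, 0.067]) (601, [0.5908, -0.0774], [0.58, -0.088, 0.06], [0.602, -0.067, 0.068]) black (658, [0.521, 0.0969], [0.51, 0.086, 0.05], [0.532, 0.107, 0.063]) [-0.00171274  0.13571767  0.00303311]
```

View pics/s4.png

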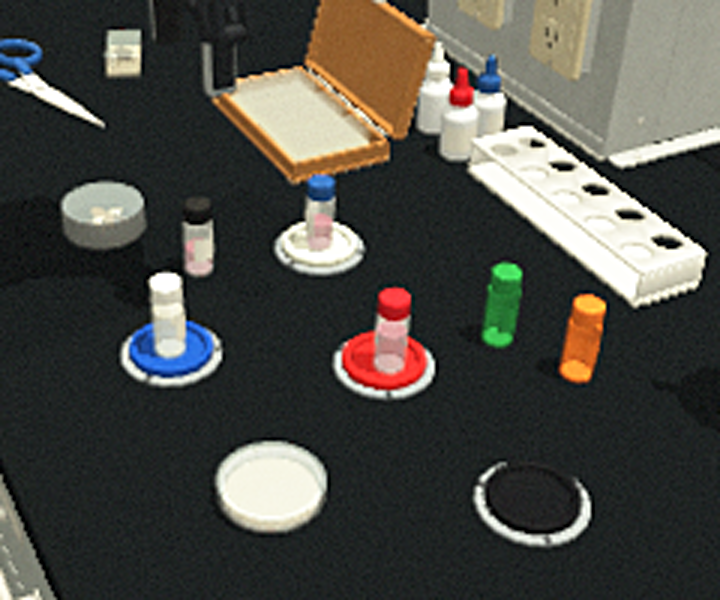

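Red stands in the red dish, about 5 mm off centre (limit 14) and upright. Next, the black vial into the black stand.

Call:
move_arm(increments=[{"offset": [-0.001,0.03,0.003],"yaw": 0,"jaw": 0},{"offset": [-0.001,0.06,0.003],"yaw": 0,"jaw": 0},{"offset": [-0.001,0.09,0.003],"yaw": 0,"jaw": 0},{"offset": [-0.001,0.12,0.003],"yaw": 0,"jaw": 0},{"offset": [-0.001,0.136,0.003],"yaw": 0,"jaw": 0},{"offset": [-0.001,0.136,0.003],"yaw": 0,"jaw": 0},{"offset": [-0.001,0.136,0.003],"yaw": 0,"jaw": 0},{"offset": [-0.001,0.136,0.003],"yaw": 0,"jaw": 0},{"offset": [-0.001,0.136,0.003],"yaw": 0,"jaw": 0}])

```text
clock: 14.5
position: [0.524, 0.0968, 0.0424]
ee_rot: [-0.707, -0.004, -0.005, 0.707]
ft_force: [-0.3, -1.0, 0.1]
grip_width: 0.996
```

Call:
move_arm(increments=[{"offset": [0,0,0],"yaw": 0,"jaw": 100},{"offset": [0,0,0],"yaw": 0,"jaw": 200},{"offset": [0,0,0],"yaw": 0,"jaw": 255},{"offset": [0,0,0],"yaw": 0,"jaw": 255},{"offset": [0,0,0],"yaw": 0,"jaw": 255},{"offset": [0,0,0],"yaw": 0,"jaw": 255},{"offset": [0,0,0],"yaw": 0,"jaw": 255},{"offset": [0,0,0],"yaw": 0,"jaw": 255},{"offset": [0,0,0],"yaw": 0,"jaw": 255}])

```text
clock: 15.25
position: [0.5241, 0.0968, 0.0425]
ee_rot: [-0.707, -0.004, -0.005, 0.707]
ft_force: [-1.3, 0.9, 3.9]
grip_width: 0.252
```

Call:
move_arm(increments=[{"offset": [0,-0.03,0],"yaw": 0,"jaw": 255},{"offset": [0,-0.07,0],"yaw": 0,"jaw": 255},{"offset": [0,-0.11,0],"yaw": 0,"jaw": 255},{"offset": [0.004,-0.13,-0.015],"yaw": 0,"jaw": 255},{"offset": [0.013,-0.13,-0.05],"yaw": 0,"jaw": 255},{"offset": [0.022,-0.13,-0.09],"yaw": 0,"jaw": 255},{"offset": [0.032,-0.13,-0.13],"yaw": 0,"jaw": 255},{"offset": [0.042,-0.13,-0.17],"yaw": 0,"jaw": 255},{"offset": [0.053,-0.13,-0.21],"yaw": 0,"jaw": 255},{"offset": [0.063,-0.13,-0.25],"yaw": 0,"jaw": 255}])

```text
clock: 16.08
position: [0.5851, -0.1552, 0.1729]
ee_rot: [-0.707, -0.004, -0.005, 0.707]
ft_force: [1.0, 0.4, 0.2]
grip_width: 0.252
```

Call:
move_arm(increments=[{"offset": [0.011,0,-0.035],"yaw": 0,"jaw": 255},{"offset": [0.022,0,-0.072],"yaw": 0,"jaw": 255},{"offset": [0.022,0,-0.072],"yaw": 0,"jaw": 255},{"offset": [0.022,0,-0.072],"yaw": 0,"jaw": 255},{"offset": [0.022,0,-0.072],"yaw": 0,"jaw": 255},{"offset": [0.022,0,-0.072],"yaw": 0,"jaw": 255}])

```text
clock: 16.58
position: [0.6072, -0.2256, 0.1728]
ee_rot: [-0.706, -0.004, -0.004, 0.708]
ft_force: [0.1, -0.3, -0.3]
grip_width: 0.249
```

```bash
python3 - <<'E'
from h import *
o=manip.get_obs(); c=wrist(); print(o["position"],off((.607,-.229,.0485)),box(c,(.604,-.229),.007,.013,.038))
E
```

```text
[ 0.60715088 -0.22558225  0.17277436] [-0.0017434   0.12446812 -0.00379571] (1550, [0.6046, -0.2296], [0.575, -0.259, 0.007], [0.634, -0.2, 0.013])
```

Call:
move_arm(increments=[{"offset": [-0.001,0.03,-0.003],"yaw": 0,"jaw": 255},{"offset": [-0.001,0.06,-0.003],"yaw": 0,"jaw": 255},{"offset": [-0.001,0.09,-0.003],"yaw": 0,"jaw": 255},{"offset": [-0.001,0.11,-0.003],"yaw": 0,"jaw": 255},{"offset": [-0.001,0.121,-0.003],"yaw": 0,"jaw": 255},{"offset": [-0.001,0.125,-0.003],"yaw": 0,"jaw": 255},{"offset": [-0.001,0.125,-0.003],"yaw": 0,"jaw": 255},{"offset": [-0.001,0.125,-0.003],"yaw": 0,"jaw": 255},{"offset": [-0.001,0.125,-0.003],"yaw": 0,"jaw": 255}])

```text
clock: 17.38
position: [0.6085, -0.2279, 0.049]
ee_rot: [-0.706, -0.005, -0.004, 0.708]
ft_force: [0.8, 0.2, -0.5]
grip_width: 0.251
```

Call:
move_arm(increments=[{"offset": [0,0,0],"yaw": 0,"jaw": 255},{"offset": [0,0,0],"yaw": 0,"jaw": 180},{"offset": [0,0,0],"yaw": 0,"jaw": 150},{"offset": [0,0,0],"yaw": 0,"jaw": 120},{"offset": [0,0,0],"yaw": 0,"jaw": 60},{"offset": [0,0,0],"yaw": 0,"jaw": 0},{"offset": [0,0,0],"yaw": 0,"jaw": 0},{"offset": [0,0,0],"yaw": 0,"jaw": 0},{"offset": [0,0,0],"yaw": 0,"jaw": 0},{"offset": [0,0,0],"yaw": 0,"jaw": 0}])

```text
clock: 18.22
position: [0.6084, -0.228, 0.049]
ee_rot: [-0.707, -0.005, -0.004, 0.708]
ft_force: [-0.6, -0.7, 0.3]
grip_width: 0.999
```

Call:
move_arm(increments=[{"offset": [0,-0.03,0],"yaw": 0,"jaw": 0},{"offset": [0,-0.07,0],"yaw": 0,"jaw": 0},{"offset": [0,-0.11,0],"yaw": 0,"jaw": 0},{"offset": [0,-0.14,0],"yaw": 0,"jaw": 0},{"offset": [0.01,-0.14,0.31],"yaw": 0,"jaw": 0},{"offset": [0.01,-0.14,0.31],"yaw": 0,"jaw": 0},{"offset": [0.01,-0.14,0.31],"yaw": 0,"jaw": 0},{"offset": [0.01,-0.14,0.31],"yaw": 0,"jaw": 0},{"offset": [0.01,-0.14,0.31],"yaw": 0,"jaw": 0},{"offset": [0.01,-0.14,0.31],"yaw": 0,"jaw": 0}])

```text
clock: 19.05
position: [0.6139, 0.0237, 0.1898]
ee_rot: [-0.706, -0.005, -0.005, 0.708]
ft_force: [1.5, -0.4, 0.4]
grip_width: 1.001
```

Call:
move_arm(increments=[{"offset": [0.003,0,0.06],"yaw": 0,"jaw": 0},{"offset": [0.003,0,0.06],"yaw": 0,"jaw": 0},{"offset": [0.003,0,0.06],"yaw": 0,"jaw": 0},{"offset": [0.003,0,0.06],"yaw": 0,"jaw": 0},{"offset": [0.003,0,0.06],"yaw": 0,"jaw": 0},{"offset": [0.003,0,0.06],"yaw": 0,"jaw": 0}])

```text
clock: 19.55
position: [0.617, 0.0817, 0.1901]
ee_rot: [-0.707, -0.005, -0.006, 0.708]
ft_force: [-0.1, -0.8, -1.5]
grip_width: 1.002
```

```bash
python3 - <<'E'
from h import *
s=manip.camera("side"); print("black",box(s,(.604,-.229),.045,.09,.035), "low black", box(s,(.604,-.229),.015,.03,.035))
o=manip.get_obs(); c=wrist(); print(o["position"],"blue",box(c,(.618,.079),.06,.08,.035),off((.618,.079,.044)))
E
```

```text
black (183, [0.6075, -0.2284], [0.596, -0.239, 0.045], [0.619, -0.218, 0.067]) low black (78, [0.605, -0.2305], [0.596, -0.24, 0.015], [0.614, -0.221, 0.03])
[0.61695161 0.08174274 0.19004089] blue (574, [0.6181, 0.0792], [0.608, 0.069, 0.06], [0.629, 0.09, 0.068]) [-0.00103956  0.14603824 -0.0032515 ]
```

Call:
move_arm(increments=[{"offset": [-0.001,0.03,-0.002],"yaw": 0,"jaw": 0},{"offset": [-0.001,0.06,-0.002],"yaw": 0,"jaw": 0},{"offset": [-0.001,0.09,-0.002],"yaw": 0,"jaw": 0},{"offset": [-0.001,0.12,-0.002],"yaw": 0,"jaw": 0},{"offset": [-0.001,0.146,-0.002],"yaw": 0,"jaw": 0},{"offset": [-0.001,0.146,-0.002],"yaw": 0,"jaw": 0},{"offset": [-0.001,0.146,-0.002],"yaw": 0,"jaw": 0},{"offset": [-0.001,0.146,-0.002],"yaw": 0,"jaw": 0},{"offset": [-0.001,0.146,-0.002],"yaw": 0,"jaw": 0}])

```text
clock: 20.4
position: [0.6195, 0.0801, 0.0464]
ee_rot: [-0.706, -0.006, -0.007, 0.708]
ft_force: [-0.4, 0.3, 1.0]
grip_width: 0.998
```

Call:
move_arm(increments=[{"offset": [0,0,0],"yaw": 0,"jaw": 100},{"offset": [0,0,0],"yaw": 0,"jaw": 200},{"offset": [0,0,0],"yaw": 0,"jaw": 255},{"offset": [0,0,0],"yaw": 0,"jaw": 255},{"offset": [0,0,0],"yaw": 0,"jaw": 255},{"offset": [0,0,0],"yaw": 0,"jaw": 255},{"offset": [0,0,0],"yaw": 0,"jaw": 255},{"offset": [0,0,0],"yaw": 0,"jaw": 255},{"offset": [0,0,0],"yaw": 0,"jaw": 255}])

```text
clock: 21.15
position: [0.6196, 0.0801, 0.0466]
ee_rot: [-0.706, -0.006, -0.007, 0.708]
ft_force: [-1.1, 0.8, 6.1]
grip_width: 0.253
```

Call:
move_arm(increments=[{"offset": [0,-0.03,0],"yaw": 0,"jaw": 255},{"offset": [0,-0.07,0],"yaw": 0,"jaw": 255},{"offset": [0,-0.1,0],"yaw": 0,"jaw": 255},{"offset": [-0.03,-0.11,0.006],"yaw": 0,"jaw": 255},{"offset": [-0.065,-0.11,0.013],"yaw": 0,"jaw": 255},{"offset": [-0.099,-0.11,0.019],"yaw": 0,"jaw": 255},{"offset": [-0.099,-0.11,0.019],"yaw": 0,"jaw": 255},{"offset": [-0.099,-0.11,0.019],"yaw": 0,"jaw": 255},{"offset": [-0.099,-0.11,0.019],"yaw": 0,"jaw": 255},{"offset": [-0.099,-0.11,0.019],"yaw": 0,"jaw": 255}])

```text
clock: 21.98
position: [0.5196, 0.0988, 0.155]
ee_rot: [-0.706, -0.006, -0.007, 0.708]
ft_force: [0.2, 0.2, -0.1]
grip_width: 0.256
```

```bash
python3 - <<'E'
from h import *
o=manip.get_obs(); print(o["position"],off((.52,.098,.041)))
E
```

```text
[0.5196295  0.09875054 0.15499845] [-0.00174587  0.11398379 -0.00099696]
```

Call:
move_arm(increments=[{"offset": [-0.001,0.03,-0.001],"yaw": 0,"jaw": 255},{"offset": [-0.001,0.06,-0.001],"yaw": 0,"jaw": 255},{"offset": [-0.001,0.085,-0.001],"yaw": 0,"jaw": 255},{"offset": [-0.001,0.1,-0.001],"yaw": 0,"jaw": 255},{"offset": [-0.001,0.11,-0.001],"yaw": 0,"jaw": 255},{"offset": [-0.001,0.113,-0.001],"yaw": 0,"jaw": 255},{"offset": [-0.001,0.113,-0.001],"yaw": 0,"jaw": 255},{"offset": [-0.001,0.113,-0.001],"yaw": 0,"jaw": 255},{"offset": [-0.001,0.113,-0.001],"yaw": 0,"jaw": 255}])

```text
clock: 22.73
position: [0.5215, 0.0979, 0.0424]
ee_rot: [-0.706, -0.006, -0.008, 0.708]
ft_force: [0.5, -0.9, 0.7]
grip_width: 0.252
```

Call:
move_arm(increments=[{"offset": [0,0,0],"yaw": 0,"jaw": 255},{"offset": [0,0,0],"yaw": 0,"jaw": 180},{"offset": [0,0,0],"yaw": 0,"jaw": 150},{"offset": [0,0,0],"yaw": 0,"jaw": 120},{"offset": [0,0,0],"yaw": 0,"jaw": 60},{"offset": [0,0,0],"yaw": 0,"jaw": 0},{"offset": [0,0,0],"yaw": 0,"jaw": 0},{"offset": [0,0,0],"yaw": 0,"jaw": 0},{"offset": [0,0,0],"yaw": 0,"jaw": 0},{"offset": [0,0,0],"yaw": 0,"jaw": 0}])

```text
clock: 23.57
position: [0.5215, 0.0979, 0.0424]
ee_rot: [-0.706, -0.006, -0.008, 0.708]
ft_force: [0.1, -0.3, -0.4]
grip_width: 0.998
```

Call:
move_arm(increments=[{"offset": [0,-0.03,0],"yaw": 0,"jaw": 0},{"offset": [0,-0.07,0],"yaw": 0,"jaw": 0},{"offset": [0,-0.11,0],"yaw": 0,"jaw": 0},{"offset": [0,-0.14,0],"yaw": 0,"jaw": 0},{"offset": [-0.06,-0.14,-0.093],"yaw": 0,"jaw": 0},{"offset": [-0.06,-0.14,-0.093],"yaw": 0,"jaw": 0},{"offset": [-0.06,-0.14,-0.093],"yaw": 0,"jaw": 0},{"offset": [-0.06,-0.14,-0.093],"yaw": 0,"jaw": 0},{"offset": [-0.06,-0.14,-0.093],"yaw": 0,"jaw": 0},{"offset": [-0.06,-0.14,-0.093],"yaw": 0,"jaw": 0}])

```text
clock: 24.4
position: [0.4589, 0.0054, 0.1812]
ee_rot: [-0.706, -0.006, -0.008, 0.708]
ft_force: [-0.7, -0.2, 1.1]
grip_width: 1.003
```

```bash
python3 - <<'E'
from h import *
s=manip.camera("side"); save(s,"s5",(220,100,460,300),3)
o=manip.get_obs(); c=wrist(); print(o["position"],"white",box(c,(.459,.005),.06,.08,.035),off((.459,.005,.044)),"blue",box(c,(.52,.098),.05,.08,.035),box(s,(.52,.098),.04,.08,.035))
E
```

```text
[0.45898928 0.00567505 0.1810673 ] white (614, [0.4589, 0.0055], [0.448, -0.004, 0.06], [0.469, 0.016, 0.068]) [-0.00268277  0.1369301  -0.0010294 ] blue (126, [0.5177, 0.0955], [0.51, 0.086, 0.05], [0.525, 0.105, 0.061]) (113, [0.5226, 0.0959], [0.512, 0.084, 0.04], [0.533, 0.108, 0.062])
```

View pics/s5.png

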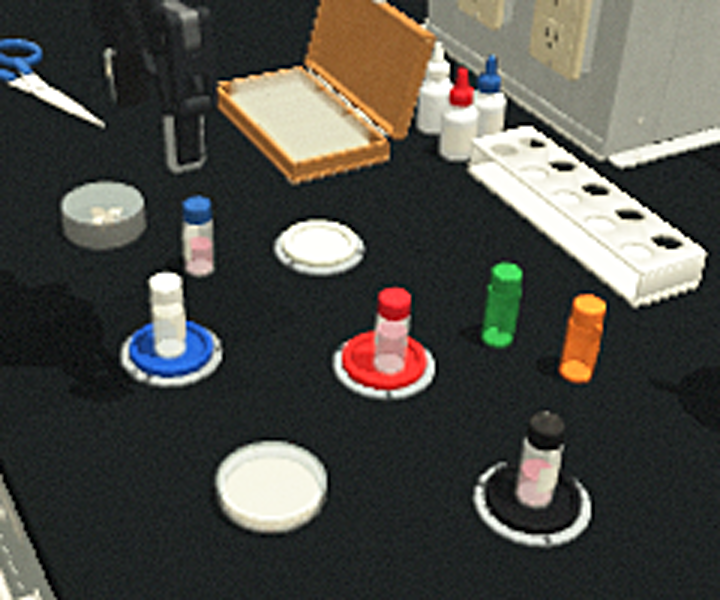

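Red and black are home, blue is parked upright and the white dish is empty. Now the white vial.

Call:
move_arm(increments=[{"offset": [-0.003,0.03,-0.001],"yaw": 0,"jaw": 0},{"offset": [-0.003,0.06,-0.001],"yaw": 0,"jaw": 0},{"offset": [-0.003,0.09,-0.001],"yaw": 0,"jaw": 0},{"offset": [-0.003,0.12,-0.001],"yaw": 0,"jaw": 0},{"offset": [-0.003,0.136,-0.001],"yaw": 0,"jaw": 0},{"offset": [-0.003,0.136,-0.001],"yaw": 0,"jaw": 0},{"offset": [-0.003,0.136,-0.001],"yaw": 0,"jaw": 0},{"offset": [-0.003,0.136,-0.001],"yaw": 0,"jaw": 0},{"offset": [-0.003,0.136,-0.001],"yaw": 0,"jaw": 0}])

```text
clock: 25.25
position: [0.4598, 0.0054, 0.0462]
ee_rot: [-0.706, -0.008, -0.008, 0.708]
ft_force: [-0.6, -0.7, 0.3]
grip_width: 1.0
```

Call:
move_arm(increments=[{"offset": [0,0,0],"yaw": 0,"jaw": 100},{"offset": [0,0,0],"yaw": 0,"jaw": 200},{"offset": [0,0,0],"yaw": 0,"jaw": 255},{"offset": [0,0,0],"yaw": 0,"jaw": 255},{"offset": [0,0,0],"yaw": 0,"jaw": 255},{"offset": [0,0,0],"yaw": 0,"jaw": 255},{"offset": [0,0,0],"yaw": 0,"jaw": 255},{"offset": [0,0,0],"yaw": 0,"jaw": 255},{"offset": [0,0,0],"yaw": 0,"jaw": 255}])

```text
clock: 26.0
position: [0.46, 0.0054, 0.0464]
ee_rot: [-0.706, -0.008, -0.008, 0.708]
ft_force: [-1.6, 0.6, 5.1]
grip_width: 0.253
```

Call:
move_arm(increments=[{"offset": [0,-0.03,0],"yaw": 0,"jaw": 255},{"offset": [0,-0.07,0],"yaw": 0,"jaw": 255},{"offset": [0,-0.11,0],"yaw": 0,"jaw": 255},{"offset": [0.033,-0.125,0.015],"yaw": 0,"jaw": 255},{"offset": [0.067,-0.125,0.032],"yaw": 0,"jaw": 255},{"offset": [0.1,-0.125,0.047],"yaw": 0,"jaw": 255},{"offset": [0.13,-0.125,0.061],"yaw": 0,"jaw": 255},{"offset": [0.16,-0.125,0.075],"yaw": 0,"jaw": 255},{"offset": [0.16,-0.125,0.075],"yaw": 0,"jaw": 255},{"offset": [0.16,-0.125,0.075],"yaw": 0,"jaw": 255}])

```text
clock: 26.83
position: [0.6177, 0.0807, 0.1736]
ee_rot: [-0.707, -0.007, -0.007, 0.707]
ft_force: [0.1, -0.1, -0.2]
grip_width: 0.251
```

```bash
python3 - <<'E'
from h import *
manip.camera("top"); o=manip.get_obs(); c=wrist(); print(o["position"],box(c,(.619,.08),.007,.013,.038),off((.62,.080,.048)))
E
```

```text
[0.61694461 0.07968591 0.17406791] (1547, [0.6184, 0.0797], [0.589, 0.05, 0.007], [0.648, 0.109, 0.013]) [0.00074014 0.12660492 0.00053793]
```

Call:
move_arm(increments=[{"offset": [0.001,0.03,0],"yaw": 0,"jaw": 255},{"offset": [0.001,0.06,0],"yaw": 0,"jaw": 255},{"offset": [0.001,0.09,0],"yaw": 0,"jaw": 255},{"offset": [0.001,0.11,0],"yaw": 0,"jaw": 255},{"offset": [0.001,0.122,0],"yaw": 0,"jaw": 255},{"offset": [0.001,0.127,0],"yaw": 0,"jaw": 255},{"offset": [0.001,0.127,0],"yaw": 0,"jaw": 255},{"offset": [0.001,0.127,0],"yaw": 0,"jaw": 255},{"offset": [0.001,0.127,0],"yaw": 0,"jaw": 255}])

```text
clock: 27.68
position: [0.621, 0.0795, 0.0491]
ee_rot: [-0.706, -0.008, -0.009, 0.708]
ft_force: [-0.5, -0.2, 0.4]
grip_width: 0.256
```

Call:
move_arm(increments=[{"offset": [0,0,0],"yaw": 0,"jaw": 255},{"offset": [0,0,0],"yaw": 0,"jaw": 180},{"offset": [0,0,0],"yaw": 0,"jaw": 150},{"offset": [0,0,0],"yaw": 0,"jaw": 120},{"offset": [0,0,0],"yaw": 0,"jaw": 60},{"offset": [0,0,0],"yaw": 0,"jaw": 0},{"offset": [0,0,0],"yaw": 0,"jaw": 0},{"offset": [0,0,0],"yaw": 0,"jaw": 0},{"offset": [0,0,0],"yaw": 0,"jaw": 0},{"offset": [0,0,0],"yaw": 0,"jaw": 0}])

```text
clock: 28.52
position: [0.621, 0.0795, 0.0491]
ee_rot: [-0.706, -0.008, -0.009, 0.708]
ft_force: [-0.8, 0.8, 0.1]
grip_width: 1.001
```

Call:
move_arm(increments=[{"offset": [0,-0.03,0],"yaw": 0,"jaw": 0},{"offset": [0,-0.07,0],"yaw": 0,"jaw": 0},{"offset": [0,-0.11,0],"yaw": 0,"jaw": 0},{"offset": [0,-0.14,0],"yaw": 0,"jaw": 0},{"offset": [-0.099,-0.14,0.017],"yaw": 0,"jaw": 0},{"offset": [-0.099,-0.14,0.017],"yaw": 0,"jaw": 0},{"offset": [-0.099,-0.14,0.017],"yaw": 0,"jaw": 0},{"offset": [-0.099,-0.14,0.017],"yaw": 0,"jaw": 0},{"offset": [-0.099,-0.14,0.017],"yaw": 0,"jaw": 0},{"offset": [-0.099,-0.14,0.017],"yaw": 0,"jaw": 0}])

```text
clock: 29.35
position: [0.5195, 0.0962, 0.1872]
ee_rot: [-0.706, -0.008, -0.009, 0.708]
ft_force: [0.6, -0.4, 0.0]
grip_width: 1.001
```

```bash
python3 - <<'E'
from h import *
s=manip.camera("side"); print("white",box(s,(.619,.08),.045,.09,.035))
o=manip.get_obs(); c=wrist(); print(o["position"],"blue",box(c,(.521,.098),.05,.08,.035),off((.521,.098,.042)))
E
```

```text
white (101, [0.6219, 0.0777], [0.611, 0.066, 0.045], [0.633, 0.09, 0.067])
[0.51967153 0.09596899 0.18697443] blue (608, [0.5212, 0.0974], [0.511, 0.087, 0.05], [0.532, 0.108, 0.063]) [-0.00205046  0.14481424  0.00184099]
```

Call:
move_arm(increments=[{"offset": [-0.002,0.03,0.001],"yaw": 0,"jaw": 0},{"offset": [-0.002,0.06,0.001],"yaw": 0,"jaw": 0},{"offset": [-0.002,0.09,0.001],"yaw": 0,"jaw": 0},{"offset": [-0.002,0.12,0.001],"yaw": 0,"jaw": 0},{"offset": [-0.002,0.145,0.001],"yaw": 0,"jaw": 0},{"offset": [-0.002,0.145,0.001],"yaw": 0,"jaw": 0},{"offset": [-0.002,0.145,0.001],"yaw": 0,"jaw": 0},{"offset": [-0.002,0.145,0.001],"yaw": 0,"jaw": 0},{"offset": [-0.002,0.145,0.001],"yaw": 0,"jaw": 0}])

```text
clock: 30.2
position: [0.5225, 0.0973, 0.0436]
ee_rot: [-0.706, -0.008, -0.01, 0.708]
ft_force: [-0.6, 0.5, 0.8]
grip_width: 1.002
```

Call:
move_arm(increments=[{"offset": [0,0,0],"yaw": 0,"jaw": 100},{"offset": [0,0,0],"yaw": 0,"jaw": 200},{"offset": [0,0,0],"yaw": 0,"jaw": 255},{"offset": [0,0,0],"yaw": 0,"jaw": 255},{"offset": [0,0,0],"yaw": 0,"jaw": 255},{"offset": [0,0,0],"yaw": 0,"jaw": 255},{"offset": [0,0,0],"yaw": 0,"jaw": 255},{"offset": [0,0,0],"yaw": 0,"jaw": 255},{"offset": [0,0,0],"yaw": 0,"jaw": 255}])

```text
clock: 30.95
position: [0.5226, 0.0974, 0.0438]
ee_rot: [-0.706, -0.008, -0.01, 0.708]
ft_force: [-0.5, -0.5, 5.7]
grip_width: 0.255
```

Call:
move_arm(increments=[{"offset": [0,-0.03,0],"yaw": 0,"jaw": 255},{"offset": [0,-0.07,0],"yaw": 0,"jaw": 255},{"offset": [0,-0.11,0],"yaw": 0,"jaw": 255},{"offset": [-0.02,-0.125,-0.03],"yaw": 0,"jaw": 255},{"offset": [-0.04,-0.125,-0.06],"yaw": 0,"jaw": 255},{"offset": [-0.06,-0.125,-0.093],"yaw": 0,"jaw": 255},{"offset": [-0.06,-0.125,-0.093],"yaw": 0,"jaw": 255},{"offset": [-0.06,-0.125,-0.093],"yaw": 0,"jaw": 255},{"offset": [-0.06,-0.125,-0.093],"yaw": 0,"jaw": 255},{"offset": [-0.06,-0.125,-0.093],"yaw": 0,"jaw": 255}])

```text
clock: 31.78
position: [0.4594, 0.005, 0.1668]
ee_rot: [-0.706, -0.009, -0.01, 0.708]
ft_force: [-1.0, -0.8, -1.0]
grip_width: 0.251
```

```bash
python3 - <<'E'
from h import *
manip.camera("top"); o=manip.get_obs(); c=wrist(); print(o["position"],box(c,(.461,.005),.007,.013,.038),off((.462,.005,.048)))
E
```

```text
[0.45945704 0.00502236 0.16671576] (1572, [0.46, 0.0056], [0.431, -0.024, 0.007], [0.489, 0.035, 0.013]) [-0.00051293  0.11871305 -0.00026682]
```

Call:
move_arm(increments=[{"offset": [-0.001,0.03,0],"yaw": 0,"jaw": 255},{"offset": [-0.001,0.06,0],"yaw": 0,"jaw": 255},{"offset": [-0.001,0.085,0],"yaw": 0,"jaw": 255},{"offset": [-0.001,0.105,0],"yaw": 0,"jaw": 255},{"offset": [-0.001,0.114,0],"yaw": 0,"jaw": 255},{"offset": [-0.001,0.118,0],"yaw": 0,"jaw": 255},{"offset": [-0.001,0.118,0],"yaw": 0,"jaw": 255},{"offset": [-0.001,0.118,0],"yaw": 0,"jaw": 255},{"offset": [-0.001,0.118,0],"yaw": 0,"jaw": 255}])

```text
clock: 32.63
position: [0.462, 0.0055, 0.0492]
ee_rot: [-0.706, -0.009, -0.01, 0.708]
ft_force: [0.4, 0.5, 0.1]
grip_width: 0.253
```

Call:
move_arm(increments=[{"offset": [0,0,0],"yaw": 0,"jaw": 255},{"offset": [0,0,0],"yaw": 0,"jaw": 180},{"offset": [0,0,0],"yaw": 0,"jaw": 150},{"offset": [0,0,0],"yaw": 0,"jaw": 120},{"offset": [0,0,0],"yaw": 0,"jaw": 60},{"offset": [0,0,0],"yaw": 0,"jaw": 0},{"offset": [0,0,0],"yaw": 0,"jaw": 0},{"offset": [0,0,0],"yaw": 0,"jaw": 0},{"offset": [0,0,0],"yaw": 0,"jaw": 0},{"offset": [0,0,0],"yaw": 0,"jaw": 0}])

```text
clock: 33.47
position: [0.462, 0.0055, 0.0492]
ee_rot: [-0.706, -0.009, -0.01, 0.708]
ft_force: [-0.1, -0.1, 0.0]
grip_width: 0.997
```

Call:
move_arm(increments=[{"offset": [0,-0.03,0],"yaw": 0,"jaw": 0},{"offset": [0,-0.07,0],"yaw": 0,"jaw": 0},{"offset": [0,-0.11,0],"yaw": 0,"jaw": 0},{"offset": [0,-0.15,0],"yaw": 0,"jaw": 0},{"offset": [0.03,-0.19,0],"yaw": 0,"jaw": 0},{"offset": [0.05,-0.2,0],"yaw": 0,"jaw": 0},{"offset": [0.05,-0.2,0],"yaw": 0,"jaw": 0},{"offset": [0.05,-0.2,0],"yaw": 0,"jaw": 0},{"offset": [0.05,-0.2,0],"yaw": 0,"jaw": 0},{"offset": [0.05,-0.2,0],"yaw": 0,"jaw": 0}])

```text
clock: 34.3
position: [0.5055, 0.0048, 0.2492]
ee_rot: [-0.706, -0.008, -0.009, 0.708]
ft_force: [0.3, 0.2, 0.2]
grip_width: 1.002
```

```bash
python3 - <<'E'
from h import *
s=manip.camera("side"); save(s,"s6",(220,100,460,300),3); c=wrist()
print(manip.get_obs()["position"])
for k,p in dict(red=(.590,-.073),blue=(.461,.005),black=(.604,-.229),white=(.619,.080)).items():
    print(k,p,"side",box(s,p,.045,.09,.03),"wrist top",box(c,p,.06,.09,.03),"rim",box(c,p,.007,.013,.038))
for k,p in dict(petri=(.464,-.150),resin=(.474,.185)).items(): print(k,box(s,p,.006,.03,.045))
E
```

```text
[0.50575701 0.00490241 0.24958099]
red (0.59, -0.073) side (137, [0.5918, -0.08], [0.581, -0.09, 0.045], [0.603, -0.07, 0.067]) wrist top (345, [0.5908, -0.078], [0.58, -0.089, 0.06], [0.601, -0.067, 0.068]) rim (736, [0.5896, -0.0721], [0.56, -0.101, 0.007], [0.619, -0.043, 0.013])
blue (0.461, 0.005) side (131, [0.4618, 0.0045], [0.451, -0.008, 0.046], [0.472, 0.017, 0.067]) wrist top (429, [0.4609, 0.0059], [0.45, -0.004, 0.06], [0.471, 0.016, 0.068]) rim (1094, [0.4608, 0.0054], [0.431, -0.024, 0.007], [0.49, 0.035, 0.013])
black (0.604, -0.229) side (181, [0.6071, -0.2289], [0.596, -0.24, 0.045], [0.618, -0.218, 0.067]) wrist top (355, [0.6064, -0.2271], [0.596, -0.238, 0.06], [0.617, -0.216, 0.068]) rim (764, [0.6045, -0.2288], [0.575, -0.259, 0.007], [0.634, -0.198, 0.013])
white (0.619, 0.08) side (100, [0.6222, 0.0768], [0.611, 0.066, 0.045], [0.633, 0.087, 0.067]) wrist top (322, [0.6209, 0.0794], [0.61, 0.069, 0.06], [0.632, 0.09, 0.068]) rim (707, [0.6179, 0.0792], [0.588, 0.05, 0.007], [0.647, 0.109, 0.013])
petri (881, [0.464, -0.1529], [0.43, -0.187, 0.006], [0.498, -0.119, 0.017])
resin (460, [0.4762, 0.1846], [0.444, 0.151, 0.006], [0.509, 0.218, 0.028])
```

View pics/s6.png

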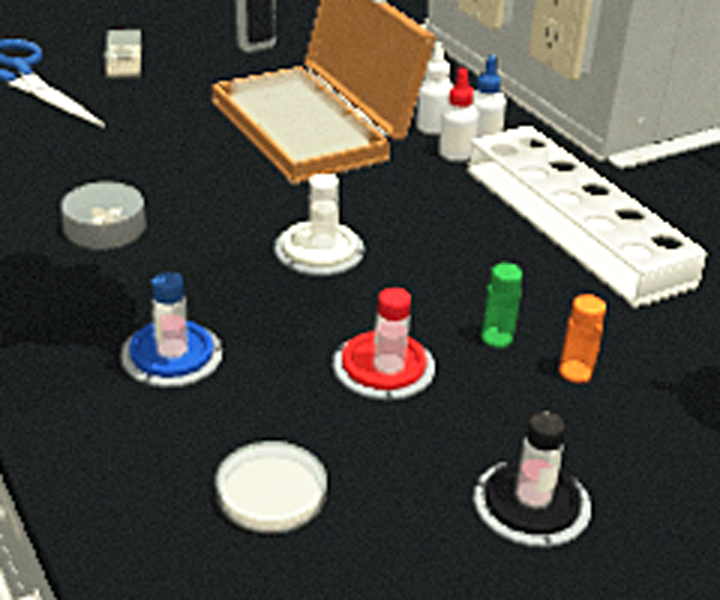

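All four stand upright in the dishes of their own colours, within about 6 mm of centre, and the bystanders have not moved.

```bash
python3 -c "
from workcell import manip; print(manip.hand_in())"
```

```text
the job is handed in; nothing more can be done
None
```

I swapped red with black and blue with white, parking the black and then the blue vial at about (0.52, 0.10) on the bench. The job is handed in at about 34 s on the robot's clock, with the gripper open and about 0.25 m above the bench. The hand-in reports no verdict.

**Vials:** In my last checks all four stood upright in the stand of their own colour. Their tops measured about 67 mm, which fits a foot on the recess floor.

| Vial | Distance from stand centre (limit 14 mm) |
|---|---|
| Red | about 6 mm |
| Blue | about 1 mm |
| Black | about 2–3 mm |
| White | about 3 mm |

**Disagreement:** The side and wrist cameras differed by 1–3 mm on vial positions. By the side camera red is up to about 8 mm and white about 5 mm from centre.

**Bystanders:** The petri dish and the resin disc measured within about 3 mm of where they started, which is measurement noise.

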